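# Take the pan's temperature with the infrared thermometer from the drawer

## Task

The empty saucepan has just come off the stove onto the cork trivet; check how hot it still is. Pull the drawer of the small oak cabinet fully open, draw the infrared thermometer out of its holder, turn it lens down and hold it over the pan, looking steeply in over the rim at the middle of the pan's floor, with the lens about 15 to 25 cm from that floor. The pan is hot, so touch it with nothing, leave everything else standing where it is, and finish while holding the thermometer still on its target.

Things in the scene. Friction and masses are not known exactly. Their poses are not given: they have to be found in the camera images.
- cabinet: small oak countertop cabinet with one drawer, 248 x 210 x 118 mm (x deep, y wide, z high), fixed to the worktop. Origin: centre of its underside; -x of its frame is the way the drawer opens, z is up. Its top is a 12 mm board; two spice jars, fixed there, stand on its rear half, up to 236 mm above the worktop.
- cab_drawer (a joint): travel of the drawer in m: 0 closed (as it starts), 0.19 fully open, along -x of the cabinet. About 1 N of friction; it stays where it is left. Inside 168 mm wide and 203 mm deep; its sides end 71 mm above the worktop. A teaspoon lies loose on its floor, about 72 mm to the cabinet's -y side of the thermometer.
- drawer_handle (a point): middle of the drawer's horizontal steel bar handle, 11 mm thick and 100 mm long along the cabinet's y, 35 mm out from the drawer front, 82 mm above the worktop (36 mm below the cabinet's top); its two legs stand 42 mm either side of the middle
- thermometer: white stick-type infrared thermometer, 90 g, 130 mm long: body 108 x 26 x 22 mm, orange rear cap, round black nose 19 mm thick and 22 mm long with the lens in its end. Origin on the long axis in the grip zone, 85 mm behind the lens, 45 mm before the rear end; +x from lens to rear (the lens looks along -x), y across the 26 mm width, z to the display side. Balance point 15 mm lensward of it.
- holder (a point): mouth of the lens hood of the grey holder fixed in the drawer, on the axis of the seated thermometer (axes as the cabinet's). The nose sits 22 mm deep in this closed hood, 2 mm of play all round. Low cheeks, up to 2 mm below the axis, flank the next 36 mm of the body; round the thermometer's origin only a 20 mm wide rib carries it, so fingers can go down on both sides to 25 mm below the axis.
- lens (a point): the lens, centre of the nose's end; axes as the thermometer's, it looks along -x. At the start the thermometer lies seated in the closed drawer, its origin at (-0.0115, 0.022, 0.072) in the cabinet's frame, along the cabinet's x, display up, lens end towards the drawer front and 20 degrees down. It must be drawn back up along its own axis by about 25 mm before it can be lifted.
- saucepan: black two-handled saucepan without lid, loose, 0.77 kg, 173 mm in diameter outside, about 145 mm inside, rim 88 mm above its underside, handles out to 120 mm from the middle along its y. Origin: centre of its underside, which stands 9 mm above the worktop on a round cork trivet (190 mm). It is hot: do not touch.
- pan_floor (a point): centre of the saucepan's inner floor, 5 mm above its underside: the point to aim at
- salt: salt shaker, 44 mm in diameter, 90 mm high, origin under its centre; a bystander, leave it standing
- mug: white mug, 83 mm in diameter, 86 mm high, its handle out to 70 mm from its middle; origin near the centre of its underside; a bystander, leave it standing

How it is judged (in metres and radians):
On the way, in this order (a step that is already met when the one before it is completed fails the run):
1. the drawer is pulled open (at least 160 of its 190 mm) (value of joint cab_drawer above 0.16 m), for 0.2 s.
2. the thermometer is drawn out of its holder and carried by the fingers, its origin at least 140 mm above the worktop (height (world z) of thermometer above 0.14 m and contact force between the fingers and thermometer above 0.5 N and contact force between thermometer and cabinet below 0.1 N), for 0.2 s.
At the end, for the whole second after the job is handed in: Held still in the fingers, touching neither pan nor cabinet; lens down, axis within 43 degrees of plumb; line of sight within 30 mm of the centre of the pan floor in both cross directions; lens 130 to 270 mm from that centre; drawer still open over 150 mm (angle between thermometer's own x axis and vertical below 0.75 rad and y of pan_floor in the frame of lens between -0.03 and 0.03 m and z of pan_floor in the frame of lens between -0.03 and 0.03 m and distance between lens and pan_floor between 0.13 and 0.27 m and contact force between the fingers and thermometer above 0.5 N and contact force between thermometer and saucepan below 0.1 N and contact force between thermometer and cabinet below 0.1 N and linear speed of thermometer below 0.03 m/s and angular speed of thermometer below 0.2 rad/s and value of joint cab_drawer above 0.15 m); the arm keeps its last pose, push and grip.
It fails at once if the hot pan is touched or moved (contact force between any of the arm, the fingers, thermometer and saucepan above 1 N or distance of saucepan from where it was at the start of the episode above 0.02 m).
It fails at once if the thermometer is dropped or laid down (height (world z) of thermometer below 0.045 m).
It fails at once if the salt shaker or the mug is shifted by more than 30 mm or knocked over (distance of any of salt, mug from where it was at the start of the episode above 0.03 m or angle between any of salt, mug's own z axis and vertical above 0.5 rad).
It also fails if it takes over 56 s, if anything falls off the work surface, if the arm or the gripper's body presses on something with over 40 N, if the wrist force passes 120 N, or if a joint passes its speed limit or range.

## Robot

A 6-joint arm with a two-finger parallel gripper is mounted at the origin on a cart in front of the work surface, level with it; the furniture and walls round the work are solid. World frame = base frame: x ahead of the robot, y to its left, z up, the work surface at z = 0. Lengths are in m, angles in degrees, forces in N, time in s.
With the tool pointing down it reaches from about 0.25 to 0.725 m from the base axis. Payload 9.7 kg.
Tool frame: the origin (TCP) lies between the finger pads; the fingertips stand 22 mm ahead of it and the grasp point (between the pads) lies 3 mm ahead of it; z points along the fingers, y is the line along which they close (so a half turn about z gives the same grasp; the last joint's range is limited). The gripper opens to 85 mm and grips with 20 to 120 N. Pads are 22 mm wide; open, the fingers measure 114 mm over their backs; the gripper's body (76 mm by 85 mm) begins 54 mm behind the grasp point. The pads swing forward as they close: fully open they stand 13 mm farther back than shut.
Start: joints at [71.62, 4.979, 10.078, 95.1, 0, 90], TCP at [0.173, 0.522, 0.253] pointing down, gripper open.
Joint ranges: [-179.16, 179.16], [-48.56, 103.87], [-65.8, 70.77], [-126.05, 130.52], [-82.76, 87.17], [-180, 180]. Speed limits (degrees/s): [127.2, 127.2, 147.25, 180, 180, 180].

## Interface

Orientations are given as [roll, pitch, yaw] about the fixed x, y, z axes, in that order (R = Rz(yaw) Ry(pitch) Rx(roll)).
In Python, from workcell import bot, viewer, finder gives the robot as it stands.
- The arm moves only by the tool move_arm, never from a script. Its arguments are lists of equal length, an entry for each row: "offset": the shift along the tool's x, y, z in cm, a list of three; "twist": the turn, a rotation vector about the tool's x, y, z in rad, a list of three; "grip": the opening, from 0 (shut) to 1 (fully open). In form: {"offset": [[x, y, z], ...], "twist": [[ax, ay, az], ...], "grip": [grip, ...]}. A call has 1 to 5 rows; each row shifts and turns the commanded pose from where the row before left it, along the tool's axes as they then stand; what a row does not reach is not made up. A row lasts 1/10 s, in which the tool goes at most 50 mm and 8.59 degrees, less where a joint would pass 70% of its speed; a pose out of reach is approached as far as the arm can. A call is refused whole if a number of a shift passes 5 or a number of a turn 0.15, either way. A call with a gripper value outside its range is refused whole. The fingers move at their own pace and stop on an object; "force" is the grip in N (left out, the last holds). Time passes only in rows, so rows that do not move let the fingers close. It gives the time, the measured TCP pose, the force, the opening and the grip force at its end, in the units of the state.
- bot.get_obs(): the state, without advancing time (a new reading comes with each control period).
- viewer.camera(name): name is "side" or "top" or "wrist"; returns a dict with "color" (400x640x3 uint8, red, green, blue), "depth" (400x640 float32, m along the optical axis (not along the pixel's ray), 0 where there is no reading), "vfov" (degrees; the focal length in pixels is half the picture's height over the tangent of half this angle, whatever the lens; pixels are square), "cx", "cy" (the principal point, pixels), "position" and "attitude" of the camera in the world; the wrist camera has in their place "tool_from_camera" (4x4, takes a point from camera to tool coordinates, whose origin is the TCP and whose axes are the flange's). Camera axes: x right, y down, z forward; pixel columns grow to the right and rows downward; lengths in m; the calibration is good to about 2 mm. A picture is of the moment at which its call begins: read the wrist's pose just before it.
- bot.job_done(): hands the job in; it is judged then, once.
Trained networks look in a picture, given as the dict that the camera call returned (one of the last four; its "shot" number tells which), for a name from the list of things; names that differ only in an ending like _2 or _b are one class to them, and where a whole thing is asked for, a point or a joint stands for the part that bears it (a point fixed in the world has none). Each returns a list of dicts, best first, with "p" (0 to 1); they miss things now and then, are a little off and sometimes report something else, mostly with a low value. They report only what shows in the picture. A call takes as long as a camera call.
- finder.boxes_of(picture, thing): "position" ([column, row] in pixels, amid what is visible of it).
- finder.pinpoint(picture, thing): "position" ([column, row] in pixels: a listed point, or the origin of a listed thing).
The state is a dict: "time": time; "q": joint angles; "qd": joint speeds; "joint_efforts": joint torques, N m; "ee_pos": TCP position; "tcp_rot": TCP orientation; "wrist_force": force on the tool from outside, world axes, zero at the start; "torque": the same for the moment, N m; "opening": finger opening in m; "grasp_force": force on a finger pad.
Only numpy, scipy, OpenCV 4.12 (cv2) and the standard library are available. Lean on these libraries where they do the work, as an engineer would, in place of code of your own. Each camera call takes 0.05 s, during which the arm holds its last target. There are 200 camera calls.

## Working session

There is one attempt and no reset: what is moved stays moved. The work goes in short steps, Python scripts to look and compute and a tool call to move; the robot and the scene stay as the last step left them, time stands still between calls to the robot, and variables do not carry over. Pictures are saved under pics/ and viewed, at most 10 in all, crops included, and the job is handed in when it is done.

Besides the shell and the picture viewer there is one more tool, called after "Emit:" as name(argument=value, ...) on one line, values as JSON. move_arm: Moves the arm, as the interface text tells. Its arguments: {"type":"object","properties":{"offset":{"type":"array","items":{"type":"array","items":{"type":"number"}}},"twist":{"type":"array","items":{"type":"array","items":{"type":"number"}}},"grip":{"type":"array","items":{"type":"number"}},"force":{"type":"number"}},"required":["offset","twist","grip"]}

```bash
ls; mkdir -p pics
cat > h.py <<'E'
import numpy as np, cv2
from scipy.spatial.transform import Rotation as R
from workcell import bot, viewer, finder
def rot(a): 
    a=np.array(a,float)
    if a.shape==(3,3): return a
    if a.shape==(4,): raise Exception(a)
    return R.from_euler('xyz',a,degrees=True).as_matrix()
def pose():
    o=bot.get_obs(); return np.array(o['ee_pos']),rot(o['tcp_rot']),o
def shot(name):
    p,r,o=pose(); c=viewer.camera(name)
    if name=='wrist':
        T=np.eye(4);T[:3,:3]=r;T[:3,3]=p; c['T']=T@np.array(c['tool_from_camera'])
    else:
        T=np.eye(4);T[:3,:3]=rot(c['attitude']);T[:3,3]=c['position']; c['T']=T
    c['f']=200/np.tan(np.radians(c['vfov'])/2); return c
def ray(c,uv):
    d=np.array([(uv[0]-c['cx'])/c['f'],(uv[1]-c['cy'])/c['f'],1]); return c['T'][:3,3],c['T'][:3,:3]@d
def at(c,uv):
    u,v=int(round(uv[0])),int(round(uv[1])); z=c['depth'][v-2:v+3,u-2:u+3]; z=np.median(z[z>0]) if (z>0).any() else np.nan
    o,d=ray(c,uv); return o+d*z
def atz(c,uv,z):
    o,d=ray(c,uv); return o+d*(z-o[2])/d[2]
def proj(c,P):
    q=np.linalg.inv(c['T'])@np.append(P,1); return q[:2]/q[2]*c['f']+[c['cx'],c['cy']]
def save(c,n): cv2.imwrite('pics/'+n,c['color'][:,:,::-1])
E
python3 - <<'E'
from h import *
print(bot.get_obs())
np.set_printoptions(precision=4,suppress=True)
for n in ['side','top','wrist']:
    c=shot(n); save(c,n+'0.png'); print(n,c['vfov'],c['cx'],c['cy'],c.get('position'),c.get('attitude'),c.get('tool_from_camera'))
    for t in ['cabinet','drawer_handle','saucepan','pan_floor','salt','mug']:
        for d in finder.pinpoint(c,t)[:2]: print(t,d['p'],d['position'],at(c,d['position']))
E
```

```text
pics
{'time': 0.0, 'q': array([ 7.16210579e+01,  5.01006162e+00,  1.00337003e+01,  9.51000567e+01,
       -1.34233033e-03,  9.00001945e+01]), 'qd': array([ 0.00408681,  0.08481945,  0.04102872,  0.00583604, -0.0421718 ,
        0.02692239]), 'joint_efforts': array([ 6.66640655e-03, -5.20379841e+01,  4.64809191e+01,  1.59712415e-02,
        2.78131056e-04,  4.34107321e-06]), 'ee_pos': array([0.17335489, 0.52174466, 0.25258627]), 'tcp_rot': array([-1.79923582e+02,  1.34258854e-03,  1.61620865e+02]), 'wrist_force': array([-0.36299113, -0.46182531, -0.39361639]), 'torque': array([ 0.05451112, -0.01776279, -0.02371813]), 'grasp_force': 0.0, 'opening': 0.08516301169110879}
side 43.9011508466295 321.0432693486885 199.24197550109903 [ 0.0658 -0.3214  0.521 ] [-116.5458   -1.2319  -33.5029] None
cabinet 0.83 [419.2, 242.3] [0.6182 0.1896 0.0766]
drawer_handle 0.56 [404.2, 245.3] [0.5775 0.1841 0.0867]
saucepan 0.59 [256.0, 246.9] [0.3801 0.3374 0.0664]
mug 0.79 [240.3, 203.8] [0.4254 0.4954 0.0681]
top 44.65948809191237 323.668187163313 198.25583173390714 [0.4928 0.3975 1.0824] [-175.9094   -0.2999  -91.1017] None
cabinet 0.91 [374.6, 134.6] [0.6877 0.2866 0.1182]
drawer_handle 0.57 [420.7, 194.0] [0.569  0.1914 0.0858]
saucepan 0.78 [314.8, 271.9] [0.4088 0.4129 0.0139]
salt 0.53 [245.9, 190.9] [0.5819 0.5499 0.0879]
mug 0.95 [220.4, 237.0] [0.4888 0.6044 0.0785]
wrist 69.92720593507592 317.2374292103593 199.7772667204955 None None [[-0.0001 -0.9446 -0.3281  0.0853]
 [ 1.     -0.0004  0.0009  0.0001]
 [-0.0009 -0.3281  0.9446 -0.1207]
 [ 0.      0.      0.      1.    ]]
saucepan 0.67 [299.9, 328.2] [0.4063 0.4162 0.014 ]
pan_floor 0.79 [301.3, 331.4] [0.4132 0.416  0.0137]
mug 0.66 [298.4, 327.8] [0.4051 0.4141 0.0137]
```

View pics/top0.png

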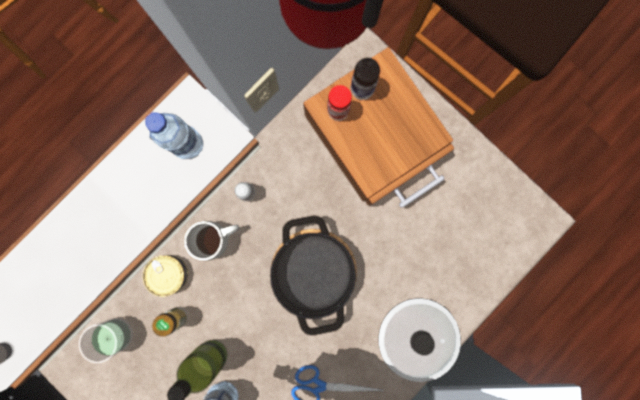

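View pics/side0.png

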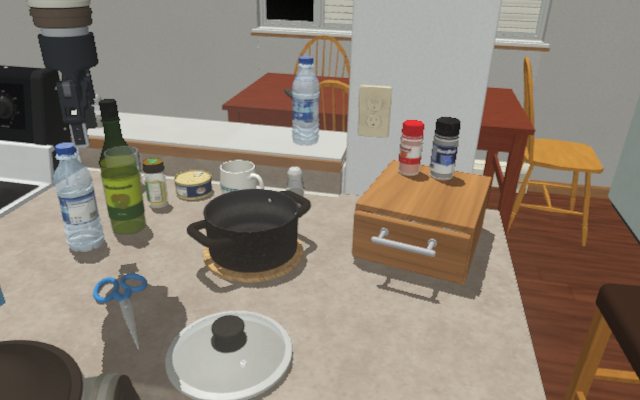

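```bash
cat > m.py <<'E'
from h import *
np.set_printoptions(precision=4,suppress=True)
def cloud(c):
    v,u=np.mgrid[:400,:640]; z=c['depth']
    P=np.stack([(u-c['cx'])/c['f']*z,(v-c['cy'])/c['f']*z,z],-1)
    return P@c['T'][:3,:3].T+c['T'][:3,3]
E
python3 - <<'E'
from m import *
c=shot('top'); P=cloud(c)
z=P[...,2]
reg=lambda u0,u1,v0,v1: (np.s_[v0:v1,u0:u1])
s=reg(295,465,40,210); Q=P[s].reshape(-1,3)
m=abs(Q[:,2]-.118)<.006; Q1=Q[m]; print(len(Q1),np.median(Q1[:,2]))
img=np.zeros((400,640),np.uint8); img[s]=(abs(P[s][...,2]-.118)<.006)*255
img=cv2.morphologyEx(img,cv2.MORPH_OPEN,np.ones((5,5)))
cn=max(cv2.findContours(img,0,1)[0],key=cv2.contourArea)
W=np.array([atz(c,p,.118)[:2] for p in cn[:,0].astype(float)])
rc=cv2.minAreaRect((W*1000).astype(np.float32)); print(rc); print(cv2.boxPoints(rc))
h=Q[(abs(Q[:,2]-.085)<.006)]; 
# handle
u,v=np.meshgrid(range(385,460),range(160,215)); H=P[160:215,385:460].reshape(-1,3)
H=H[(H[:,2]>.075)&(H[:,2]<.095)]; print('handle',len(H),H.mean(0)); 
rh=cv2.minAreaRect((H[:,:2]*1000).astype(np.float32)); print(rh)
s=reg(260,370,205,345); Q=P[s].reshape(-1,3)
m=abs(Q[:,2]-.097)<.006; Q1=Q[m]; print('rim',len(Q1),np.median(Q1[:,2])); 
def circ(q):
    A=np.c_[2*q,np.ones(len(q))]; x=np.linalg.lstsq(A,(q**2).sum(1),rcond=None)[0]; return x[:2],np.sqrt(x[2]+x[:2]@x[:2])
q=Q1[:,:2]
for _ in range(6):
    ce,r=circ(q); d=abs(np.linalg.norm(Q1[:,:2]-ce,axis=1)-r); q=Q1[d<max(.012,0),:2]
print(ce,r,len(q))
F=Q[(np.linalg.norm(Q[:,:2]-ce,axis=1)<.05)]; print('floor z',np.median(F[:,2]))
E
```

```text
10312 0.11819053683048153
((714.3870239257812, 280.22174072265625), (232.58157348632812, 210.24453735351562), 32.74555969238281)
[[559.7155 305.7353]
 [673.4387 128.9026]
 [869.0586 254.7082]
 [755.3353 431.5408]]
handle 401 [0.58   0.1941 0.0863]
((586.9246826171875, 198.0419464111328), (40.21870040893555, 109.15559387207031), 32.70074462890625)
rim 574 0.09678915185345383
[0.4089 0.4168] 0.08417304911932608 566
floor z 0.013930439871624456
```

Emit:
move_arm(offset=[[-3.7,-1.45,0],[-3.7,-1.45,0],[-3.7,-1.45,0],[-3.7,-1.45,0],[-3.7,-1.45,0]], twist=[[0,0,0],[0,0,0],[0,0,0],[0,0,0],[0,0,0]], grip=[1,1,1,1,1])

```text
time: 1.6
ee_pos: [0.3271, 0.3937, 0.2534]
tcp_rot: [180.0, 0.0, 161.6]
wrist_force: [0.3, 0.8, -0.9]
opening: 0.0853
grasp_force: 0.0
```

Emit:
move_arm(offset=[[-3.7,-1.45,0],[-3.7,-1.45,0],[-3.7,-1.45,0],[-3.7,-1.45,0],[-3.7,-1.45,0]], twist=[[0,0,0],[0,0,0],[0,0,0],[0,0,0],[0,0,0]], grip=[1,1,1,1,1])

```text
time: 2.1
ee_pos: [0.4799, 0.2664, 0.2534]
tcp_rot: [180.0, 0.0, 161.6]
wrist_force: [-1.4, -0.0, 0.5]
opening: 0.0854
grasp_force: 0.0
```

Emit:
move_arm(offset=[[-3.7,-1.45,0],[-3.7,-1.45,0],[-3.7,-1.45,0],[0,0,0],[0,0,0]], twist=[[0,0,0],[0,0,0],[0,0,0],[0,0,0.1358],[0,0,0.1358]], grip=[1,1,1,0.3,0.3])

```text
time: 2.6
ee_pos: [0.5713, 0.1902, 0.2527]
tcp_rot: [-180.0, -0.0, 145.6]
wrist_force: [0.5, 0.3, 0.9]
opening: 0.0592
grasp_force: 0.0
```

Emit:
move_arm(offset=[[0,0,0],[0,0,0],[0,0,0],[0,0,2],[0,0,1]], twist=[[0,0,0.1358],[0,0,0.1358],[0,0,0.1358],[0,0,0],[0,0,0]], grip=[0.3,0.3,0.3,0.3,0.3])

```text
time: 3.1
ee_pos: [0.5703, 0.1913, 0.222]
tcp_rot: [-179.9, -0.0, 122.7]
wrist_force: [-0.1, 0.1, 0.1]
opening: 0.0255
grasp_force: 0.0
```

Run:
```python
from m import *
c=shot('wrist'); p,r,o=pose(); save(c,'w1.png'); print(p,o['tcp_rot'],o['opening'])
for t in ['drawer_handle']:
    for f in (finder.pinpoint,finder.boxes_of):
        for d in f(c,t)[:2]: print(t,d['p'],d['position'],at(c,d['position']),atz(c,d['position'],.082), (atz(c,d['position'],.082)-p)@r)
```

```text
[0.5698 0.1912 0.2204] [-179.8135   -0.0455  122.745 ] 0.02574256694680938
drawer_handle 0.55 [320.6, 197.8] [0.5734 0.1918 0.0872] [0.5744 0.1904 0.082 ] [-0.0033  0.0039  0.1384]
drawer_handle 0.94 [363.6, 173.2] [0.589 0.235 0.104] [0.5951 0.2325 0.082 ] [0.021  0.044  0.1383]
```

View pics/w1.png

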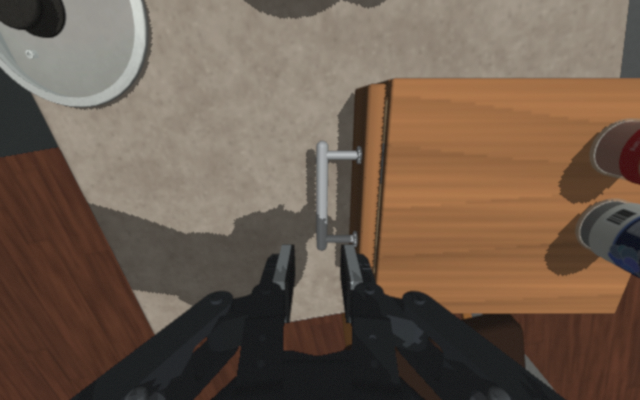

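Emit:
move_arm(offset=[[-0.3,0.4,3],[0,0,3],[0,0,3],[0,0,2.5],[0,0,2]], twist=[[0,0,0],[0,0,0],[0,0,0],[0,0,0],[0,0,0]], grip=[0.3,0.3,0.3,0.3,0.3])

```text
time: 3.75
ee_pos: [0.5753, 0.191, 0.0875]
tcp_rot: [-180.0, -0.0, 122.7]
wrist_force: [0.9, 0.7, 0.0]
opening: 0.0257
grasp_force: 0.0
```

Emit:
move_arm(offset=[[0,0,0.5],[0,0,0],[0,0,0],[0,0,0],[0,0,0]], twist=[[0,0,0],[0,0,0],[0,0,0],[0,0,0],[0,0,0]], grip=[0.3,0.1,0,0,0], force=30)

```text
time: 4.25
ee_pos: [0.5753, 0.1908, 0.0847]
tcp_rot: [-180.0, 0.0, 122.7]
wrist_force: [-4.6, -3.0, 5.2]
opening: 0.0099
grasp_force: 29.5
```

Emit:
move_arm(offset=[[0,-1,0],[0,-2,0],[0,-2,0],[0,-2,0],[0,-2,0]], twist=[[0,0,0],[0,0,0],[0,0,0],[0,0,0],[0,0,0]], grip=[0,0,0,0,0])

```text
time: 4.75
ee_pos: [0.4997, 0.1422, 0.0846]
tcp_rot: [179.8, 0.0, 122.7]
wrist_force: [1.3, 0.7, 6.5]
opening: 0.0097
grasp_force: 30.2
```

Emit:
move_arm(offset=[[0,-2,0],[0,-2,0],[0,-2,0],[0,-2,0],[0,-1,0]], twist=[[0,0,0],[0,0,0],[0,0,0],[0,0,0],[0,0,0]], grip=[0,0,0,0,0])

```text
time: 5.25
ee_pos: [0.4235, 0.0932, 0.0846]
tcp_rot: [179.9, 0.0, 122.7]
wrist_force: [0.5, 0.9, 4.9]
opening: 0.01
grasp_force: 30.2
```

Emit:
move_arm(offset=[[0,-0.8,0],[0,0,0],[0,0,0],[0,0,0],[0,0,0]], twist=[[0,0,0],[0,0,0],[0,0,0],[0,0,0],[0,0,0]], grip=[0,0,0.3,0.3,0.3])

```text
time: 5.75
ee_pos: [0.4172, 0.0894, 0.0831]
tcp_rot: [-180.0, -0.0, 122.7]
wrist_force: [-0.3, 0.6, 0.5]
opening: 0.0258
grasp_force: 0.0
```

Emit:
move_arm(offset=[[0,0,-2],[0,0,-4],[0,0,-4],[0,0,-4],[0,0,-3]], twist=[[0,0,0],[0,0,0],[0,0,0],[0,0,0],[0,0,0]], grip=[0.3,0.3,0.3,0.3,0.5])

```text
time: 6.25
ee_pos: [0.4175, 0.0895, 0.2556]
tcp_rot: [179.9, 0.0, 122.7]
wrist_force: [-0.3, 0.0, 0.3]
opening: 0.0388
grasp_force: 0.0
```

Run:
```python
from m import *
for n in ['top','wrist','side']:
    c=shot(n); p,r,o=pose(); save(c,n+'2.png'); print(n,p)
    for t,z in [('thermometer',.072),('holder',.05),('lens',.043),('drawer_handle',.082)]:
        for d in finder.pinpoint(c,t)[:2]: print(t,d['p'],d['position'],at(c,d['position']),atz(c,d['position'],z))
```

```text
top [0.4183 0.0897 0.2596]
thermometer 0.59 [420.4, 212.7] [0.5306 0.193  0.0843] [0.5311 0.1905 0.072 ]
holder 0.94 [435.1, 238.5] [0.4769 0.1593 0.0613] [0.4768 0.1567 0.05  ]
lens 0.67 [438.2, 241.4] [0.4708 0.1534 0.0629] [0.4704 0.1486 0.043 ]
drawer_handle 0.72 [470.8, 267.4] [0.4174 0.0948 0.0872] [0.4171 0.0932 0.082 ]
wrist [0.417  0.0894 0.2519]
thermometer 0.66 [457.9, 164.0] [0.5267 0.1877 0.0814] [0.5317 0.1885 0.072 ]
holder 0.92 [395.4, 156.2] [0.4735 0.159  0.0628] [0.4777 0.159  0.05  ]
drawer_handle 0.67 [323.2, 186.0] [0.4214 0.0938 0.0869] [0.4223 0.0927 0.082 ]
side [0.417  0.0894 0.2526]
thermometer 0.86 [381.5, 257.9] [0.5264 0.1808 0.0813] [0.5361 0.1914 0.072 ]
drawer_handle 0.96 [370.4, 308.7] [0.426  0.0843 0.0877] [0.4308 0.0897 0.082 ]
```

View pics/wrist2.png

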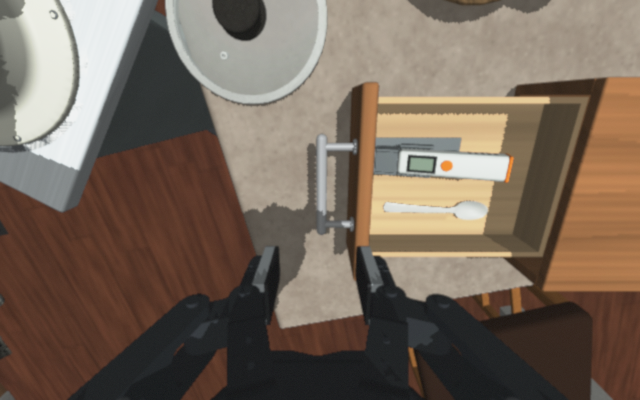

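View pics/top2.png

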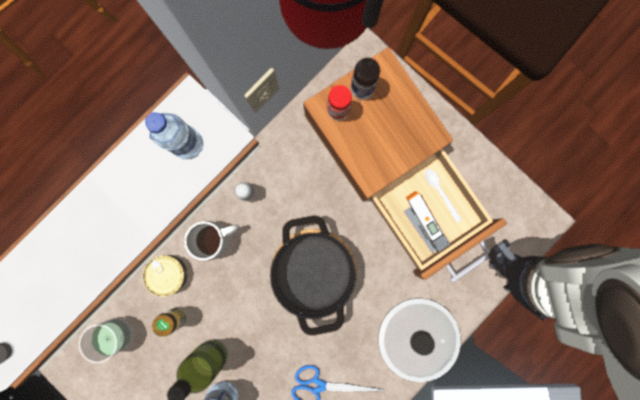

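Emit:
move_arm(offset=[[0,0,0],[0,0,0],[0,0,0],[0,0,0],[0,0,0]], twist=[[0,0,0.1428],[0,0,0.1428],[0,0,0.1428],[0,0,0.1428],[0,0,0.1428]], grip=[0.6,0.6,0.6,0.6,0.6])

```text
time: 7.5
ee_pos: [0.4173, 0.0894, 0.2533]
tcp_rot: [180.0, 0.0, 81.5]
wrist_force: [0.3, 0.3, -0.5]
opening: 0.051
grasp_force: 0.0
```

Emit:
move_arm(offset=[[0,0,0],[0,0,0],[0,0,0],[0,0,0],[0,0,0]], twist=[[0,0,0.1428],[0,0,0.1428],[0,0,0.1428],[0,0,0.1428],[0,0,0.1428]], grip=[0.6,0.6,0.6,0.6,0.6])

```text
time: 8.0
ee_pos: [0.4173, 0.0894, 0.2533]
tcp_rot: [180.0, -0.0, 40.6]
wrist_force: [0.1, 0.3, -0.7]
opening: 0.0511
grasp_force: 0.0
```

Emit:
move_arm(offset=[[0,0,0],[0,0,0],[0,0,0],[0,0,0],[0,0,0]], twist=[[0,0,0.1428],[0,0.1163,0],[0,0.1163,0],[0,0.1163,0],[0,0,0]], grip=[0.6,0.6,0.6,0.6,0.6])

```text
time: 8.5
ee_pos: [0.4158, 0.0887, 0.2535]
tcp_rot: [179.9, -20.2, 32.7]
wrist_force: [0.7, 0.7, -0.5]
opening: 0.0515
grasp_force: 0.0
```

Run:
```python
from m import *
p,r,o=pose(); print(p,o['tcp_rot'],o['q'],o['opening'])
print('tool x',r[:,0]); T=np.array([.531,.189,.072])
print('to thermo in tool cm',(T-p)@r*100)
```

```text
[0.4158 0.0887 0.2535] [179.9383 -20.2158  32.6659] [  6.7069 -30.2023 -21.4988  80.3585   8.6438 155.4503] 0.05147204994755559
tool x [0.79   0.5065 0.3456]
to thermo in tool cm [ 7.9116 -2.2488 22.2523]
```

Emit:
move_arm(offset=[[2.6,-0.75,0],[2.6,-0.75,0],[2.7,-0.75,0],[0,0,4],[0,0,4]], twist=[[0,0,0],[0,0,0],[0,0,0],[0,0,0],[0,0,0]], grip=[0.6,0.6,0.6,0.6,0.6])

```text
time: 9.0
ee_pos: [0.4921, 0.1644, 0.2052]
tcp_rot: [179.9, -20.0, 32.8]
wrist_force: [0.3, 0.2, -0.2]
opening: 0.0516
grasp_force: 0.0
```

Emit:
move_arm(offset=[[0,0,4],[0,0,0],[0,0,0]], twist=[[0,0,0],[0,0,0],[0,0,0]], grip=[0.6,0.6,0.6])

```text
time: 9.3
ee_pos: [0.502, 0.1708, 0.1674]
tcp_rot: [-180.0, -19.8, 32.7]
wrist_force: [0.1, 0.1, 1.9]
opening: 0.0516
grasp_force: 0.0
```

Run:
```python
from m import *
for n in ['wrist','top','side']:
    c=shot(n); p,r,o=pose(); save(c,n+'3.png'); print(n,p,o['tcp_rot'])
    for t,z in [('thermometer',.072),('holder',.05)]:
        for d in finder.pinpoint(c,t)[:2]: 
            w=atz(c,d['position'],z); print(t,d['p'],d['position'],w,(w-p)@r*100)
```

```text
wrist [0.5026 0.1708 0.169 ] [179.9702 -19.9781  32.7311]
thermometer 0.58 [316.8, 204.8] [0.5327 0.1919 0.072 ] [ 0.1402 -0.1444 10.3752]
holder 0.94 [318.6, 270.5] [0.4835 0.1583 0.05  ] [-6.2081  0.0143 10.4083]
holder 0.38 [320.8, 291.5] [0.4687 0.1464 0.05  ] [-7.987   0.2134  9.7617]
top [0.5028 0.1707 0.17  ] [179.9376 -20.1425  32.7217]
thermometer 0.92 [417.1, 213.8] [0.5289 0.1974 0.072 ] [ 0.043  -0.8457 10.4538]
side [0.5024 0.1706 0.1689] [179.9618 -20.0905  32.7125]
thermometer 0.55 [381.7, 259.2] [0.5339 0.1882 0.072 ] [ 0.0534  0.2123 10.3418]
```

View pics/wrist3.png

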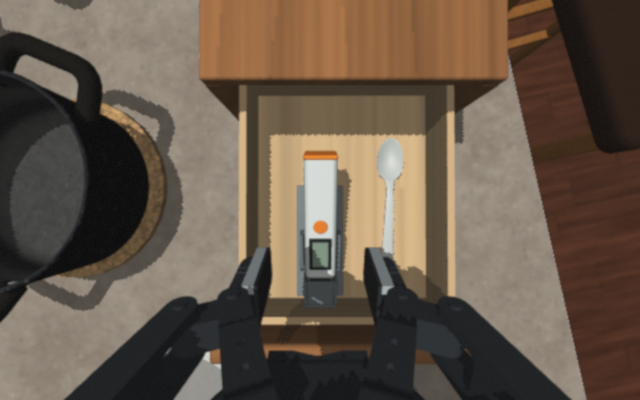

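Emit:
move_arm(offset=[[0.1,0,3],[0,0,3],[0,0,2],[0,0,1.5],[0,0,0.8]], twist=[[0,0,0],[0,0,0],[0,0,0],[0,0,0],[0,0,0]], grip=[0.6,0.6,0.6,0.6,0.6])

```text
time: 10.25
ee_pos: [0.5321, 0.1901, 0.0697]
tcp_rot: [-180.0, -19.9, 32.7]
wrist_force: [-0.4, -0.1, 0.4]
opening: 0.0512
grasp_force: 0.0
```

Emit:
move_arm(offset=[[0,0,0],[0,0,0],[0,0,0],[0,0,0],[0,0,0]], twist=[[0,0,0],[0,0,0],[0,0,0],[0,0,0],[0,0,0]], grip=[0.6,0.2,0.1,0.1,0.1], force=40)

```text
time: 10.75
ee_pos: [0.5331, 0.1903, 0.0724]
tcp_rot: [180.0, -20.1, 32.7]
wrist_force: [-0.1, 0.0, 5.4]
opening: 0.0259
grasp_force: 39.6
```

Emit:
move_arm(offset=[[0.6,0,0],[0.6,0,0],[0.6,0,0],[0.7,0,0],[0.7,0,0]], twist=[[0,0,0],[0,0,0],[0,0,0],[0,0,0],[0,0,0]], grip=[0.1,0.1,0.1,0.1,0.1])

```text
time: 11.25
ee_pos: [0.5583, 0.2068, 0.082]
tcp_rot: [-180.0, -20.0, 32.7]
wrist_force: [-0.5, 0.0, -0.5]
opening: 0.0258
grasp_force: 39.1
```

Emit:
move_arm(offset=[[0.34,0,-0.94],[0.7,0,-1.9],[0.7,0,-1.9],[1.0,0,-2.8],[1.0,0,-2.8]], twist=[[0,0,0],[0,0,0],[0,0,0],[0,0,0],[0,0,0]], grip=[0.1,0.1,0.1,0.1,0.1])

```text
time: 11.75
ee_pos: [0.5573, 0.2063, 0.1934]
tcp_rot: [-180.0, -20.0, 32.7]
wrist_force: [1.0, -0.5, -2.0]
opening: 0.0254
grasp_force: 39.0
```

Emit:
move_arm(offset=[[1.0,0,-2.8],[1.0,0,-2.8],[0,0,0],[0,0,0],[0,0,0]], twist=[[0,0,0],[0,0,0],[0,0,0],[0,0,0],[0,0,0]], grip=[0.1,0.1,0.1,0.1,0.1])

```text
time: 12.25
ee_pos: [0.5569, 0.206, 0.2502]
tcp_rot: [-180.0, -19.9, 32.7]
wrist_force: [-0.6, -0.3, -0.7]
opening: 0.0255
grasp_force: 39.0
```

Run:
```python
from m import *
p,r,o=pose(); print(p,o['q'])
c=shot('side'); save(c,'side4.png')
for t in ['thermometer','lens']:
    for d in finder.pinpoint(c,t)[:2]:
        w=at(c,d['position']); print(t,d['p'],d['position'],w,(w-p)@r*100)
```

```text
[0.5569 0.206  0.2502] [ 18.11    -7.8995  -5.5176  73.0911   4.9446 166.2397]
thermometer 0.92 [398.0, 149.4] [0.552  0.194  0.2581] [-0.7235  0.7407 -1.1001]
lens 0.66 [377.4, 190.9] [0.4915 0.1639 0.2165] [-8.461   0.0069  0.5253]
lens 0.23 [254.6, 247.9] [0.3779 0.3384 0.0646] [-13.7478 -20.8083  14.7814]
```

View pics/side4.png

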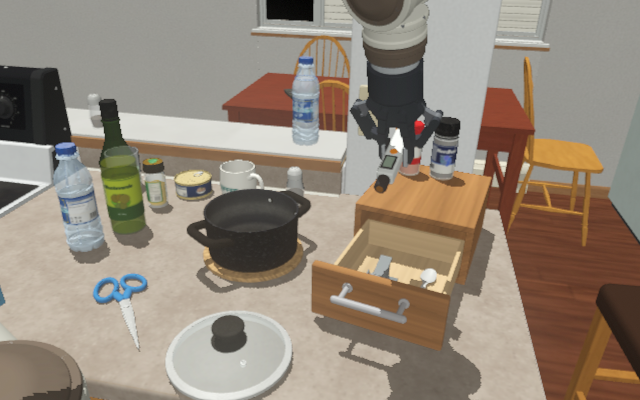

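Emit:
move_arm(offset=[[0,0,0],[0,0,0],[0,0,0],[0,0,0],[0,0,0]], twist=[[0,0.13,0],[0,0.13,0],[0,0.13,0],[0,0.13,0],[0,0.13,0]], grip=[0.1,0.1,0.1,0.1,0.1])

```text
time: 12.9
ee_pos: [0.5568, 0.206, 0.2512]
tcp_rot: [180.0, -57.5, 32.7]
wrist_force: [0.5, 0.2, -2.1]
opening: 0.0256
grasp_force: 39.1
```

Emit:
move_arm(offset=[[0,0,0],[0,0,0],[0.4,-1.8,0.6],[0.8,-3.6,1.3],[0.8,-3.6,1.3]], twist=[[0,0.13,0],[0,0,0],[0,0,0],[0,0,0],[0,0,0]], grip=[0.1,0.1,0.1,0.1,0.1])

```text
time: 13.4
ee_pos: [0.5408, 0.3028, 0.2582]
tcp_rot: [179.8, -64.6, 32.7]
wrist_force: [0.9, 0.0, -0.3]
opening: 0.0257
grasp_force: 39.2
```

```bash
cat > aim.py <<'E'
from m import *
F=np.array([.409,.417,.014])
def rep():
    p,r,o=pose(); q=(F-p)@r*100
    print(p,o['tcp_rot'],'q',o['q'],'elev',np.degrees(np.arcsin(r[2,0])),'floor in tool cm',q,'force',o['grasp_force'],'t',o['time'])
E
python3 -c "
from aim import *
rep()"
```

```text
[0.5408 0.3028 0.2582] [179.8373 -64.5965  32.7388] q [ 27.1914 -39.061  -48.8991  15.6629   4.847  177.6147] elev 64.596547729659 floor in tool cm [-24.1621 -16.7495   5.9932] force 39.20836865901947 t 13.4
```

Emit:
move_arm(offset=[[0,0,0],[0,0,0],[0,0,0],[0,0,0]], twist=[[0.105,0,-0.05],[0.105,0,-0.05],[0.105,0,-0.05],[0.06,0,-0.03]], grip=[0.1,0.1,0.1,0.1])

```text
time: 13.8
ee_pos: [0.5412, 0.3024, 0.2578]
tcp_rot: [179.7, -64.6, 57.0]
wrist_force: [0.4, -0.3, -1.8]
opening: 0.0253
grasp_force: 39.5
```

```bash
python3 -c "
from aim import *
rep()"
```

```text
[0.5412 0.3024 0.2578] [179.7383 -64.5762  57.0272] q [ 14.1703 -30.3502 -42.4661  20.7227  37.6579 158.3557] elev 64.57624946347926 floor in tool cm [-20.9761 -17.3854  12.5751] force 39.4861775636673 t 13.8
```

Emit:
move_arm(offset=[[1.1,-2.9,2.1],[1.1,-2.9,2.1],[1.1,-2.9,2.1],[1.1,-2.9,2.1],[1.1,-2.9,2.1]], twist=[[0,0,0],[0,0,0],[0,0,0],[0,0,0],[0,0,0]], grip=[0.1,0.1,0.1,0.1,0.1])

```text
time: 14.3
ee_pos: [0.4846, 0.483, 0.262]
tcp_rot: [179.6, -64.5, 56.9]
wrist_force: [0.8, 0.1, -1.6]
opening: 0.0255
grasp_force: 39.6
```

Emit:
move_arm(offset=[[1.0,-2.9,1.9],[0,0,0],[0,0,0],[0,0,0],[0,0,0]], twist=[[0,0,0],[0,0,0],[0,0,0],[0,0,0],[0,0,0]], grip=[0.1,0.1,0.1,0.1,0.1])

```text
time: 14.8
ee_pos: [0.473, 0.514, 0.2614]
tcp_rot: [179.7, -64.6, 56.8]
wrist_force: [0.0, -1.6, -1.5]
opening: 0.0254
grasp_force: 39.7
```

Run:
```python
from aim import *
rep(); p,r,o=pose()
for n in ['side','top','wrist']:
    c=shot(n); save(c,n+'5.png')
    for t in ['thermometer','lens','pan_floor','saucepan']:
        for d in finder.pinpoint(c,t)[:1]:
            w=at(c,d['position']); print(n,t,d['p'],d['position'],w,(w-p)@r*100)
    print(n,'expected lens px',proj(c,p+r@[-.085,0,.001]),'floor',proj(c,F))
```

```text
[0.473  0.514  0.2614] [179.6647 -64.6259  56.7717] q [ 42.7882 -24.4145 -40.0574  10.3684  12.2776 173.9167] elev 64.62589354390525 floor in tool cm [-27.3372  -0.0376   0.0988] force 39.7219580411911 t 14.8
side thermometer 0.73 [256.5, 102.2] [0.3536 0.261  0.3406] [ -4.7164   4.0408 -28.4092]
side lens 0.69 [253.0, 148.3] [0.4507 0.4797 0.1858] [-8.5849  0.0216 -0.4605]
side saucepan 0.59 [253.8, 251.0] [0.3764 0.3389 0.0586] [-26.8754   1.5708  -9.3223]
side expected lens px [253.2745 148.0926] floor [251.6342 247.1096]
top thermometer 0.96 [248.1, 249.2] [0.469  0.5165 0.2876] [ 2.3633 -0.4625 -1.1382]
top lens 0.82 [272.8, 251.3] [0.4652 0.4755 0.2975] [ 1.6928  1.4858 -4.8358]
top pan_floor 0.79 [314.6, 272.4] [0.4339 0.4085 0.3419] [  2.5707   2.5897 -13.3505]
top saucepan 0.81 [315.2, 270.5] [0.4364 0.4076 0.3378] [  2.226    2.8478 -13.1165]
top expected lens px [274.1794 255.4704] floor [312.8996 271.868 ]
wrist thermometer 0.62 [315.4, 280.1] [0.4674 0.5104 0.2733] [ 0.8125 -0.2592 -1.0639]
wrist expected lens px [320.1314 402.1846] floor [318.7613 568.4954]
```

View pics/side5.png

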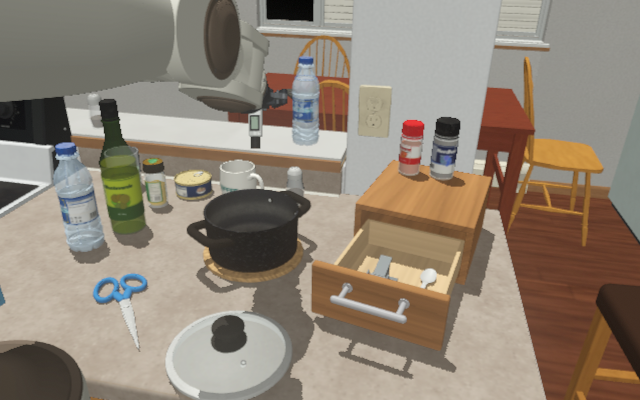

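View pics/top5.png

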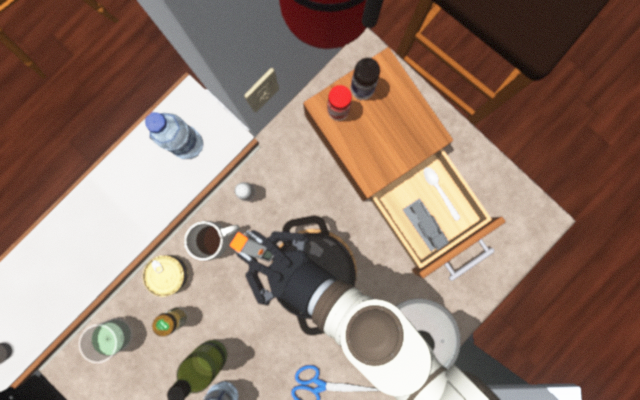

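The lens sits at (253,148) in the side view, within a pixel of where the arm pose predicts. The pan and bystanders look unmoved, and the drawer is open, so I'm handing in.

```bash
python3 -c "
from aim import *
rep(); print(bot.job_done())"
```

```text
[0.4721 0.5148 0.2611] [179.6891 -64.6656  56.8323] q [ 42.8831 -24.4254 -40.1296  10.2661  12.2752 173.9404] elev 64.66563623880587 floor in tool cm [-27.3139   0.0649   0.0549] force 39.72109794616699 t 15.55
the job is handed in; nothing more can be done
None
```

I handed the job in at about 15.6 s. The drawer is open about 188 mm and the thermometer is held still over the pan, about 25° off plumb, with its lens about 19 cm from the centre of the pan floor. No verdict came back, but my last measurements put the line of sight within a few millimetres of that centre.

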